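# Clear the vial, peel a print tray off the stack and show it on the light pad

## Robot

A 7-joint arm with a two-finger parallel gripper is mounted at the origin on the work surface. World frame = base frame: x ahead of the robot, y to its left, z up, the work surface at z = 0. Lengths are in m, angles in rad, forces in N, time in s.
With the tool pointing down it reaches from about 0.4 to 0.875 m from the base axis. Payload 19.3 kg.
Tool frame: the origin (TCP) lies where the fingers leave the gripper's body, on its centre line; the fingertips stand bot.tip_reach ahead of it and the grasp point (between the pads) lies 54 mm ahead of it (bot.tip_reach is the distance from the TCP to the fingertips, in m); z points along the fingers, y is the line along which they close (so a half turn about z gives the same grasp; the last joint's range is limited). The gripper opens to 85 mm and grips with 20 to 120 N. Pads are 22 mm wide; open, the fingers measure 114 mm over their backs; the gripper's body (76 mm by 85 mm) begins 54 mm behind the grasp point. The pads swing forward as they close: fully open they stand 13 mm farther back than shut.
Start: joints at [-1.378, 0.521, -0.036, 1.599, 0.021, 1.021, -0.113], TCP at [0.162, 0.604, 0.304] pointing down, gripper open.
Joint ranges: [-2.91, 2.91], [-0.3, 2.13], [-1.5, 1.42], [0.17, 2.43], [-1.26, 4.41], [0.16, 1.93], [-2.52, 2.52]. Speed limits (rad/s): [1.89, 1.89, 2.39, 2.39, 3.01, 3.01, 3.01].

## Interface

Orientations are given as [roll, pitch, yaw] about the fixed x, y, z axes, in that order (R = Rz(yaw) Ry(pitch) Rx(roll)).
In Python, from workcell import bot gives the robot as it stands. The module is installed in compiled form; this text tells all that it offers.
- The arm moves only by the shell command python3 -m jog 'ROWS' [FORCE]. ROWS is JSON, a list that holds one entry, the list of rows, each a list of 7 numbers: the shift along the tool's x, y, z in mm, then the turn, a rotation vector about the tool's x, y, z in rad, then the opening, from 0 (shut) to 1 (fully open). In form: [[[tx, ty, tz, wx, wy, wz, fingers], ...]]. A call has 1 to 5 rows; each row shifts and turns the commanded pose from where the row before left it, along the tool's axes as they then stand; what a row does not reach is not made up. A row lasts 1/10 s, in which the tool goes at most 50 mm and 8.59 degrees, less where a joint would pass 70% of its speed; a pose out of reach is approached as far as the arm can. A call is refused whole if a number of a shift passes 50 or a number of a turn 0.15, either way. A call with a gripper value outside its range is refused whole. The fingers move at their own pace and stop on an object; FORCE is the grip in N (left out, the last holds). Time passes only in rows, so rows that do not move let the fingers close. It gives the time, the measured TCP pose, the force, the opening and the grip force at its end, in the units of the state.
- bot.observe(): the state, without advancing time (a new reading comes with each control period).
- bot.grab_frame(name): name is "scene" or "top" or "wrist"; returns a dict with "img" (480x640x3 uint8, red, green, blue), "intrinsics" (3x3 intrinsics, pixels), "R" (3x3) and "t" (3): a world point X has camera coordinates R X + t; the wrist camera has in their place "tool_from_camera" (4x4, takes a point from camera to tool coordinates, whose origin is the TCP and whose axes are the flange's). Camera axes: x right, y down, z forward; pixel columns grow to the right and rows downward; lengths in m; the calibration is good to about 2 mm. The wrist camera is an equidistant fisheye: a pixel r from the principal point sees the ray r / f radians off the axis. A picture is of the moment at which its call begins: read the wrist's pose just before it. There is no depth.
- bot.job_done(): hands the job in; it is judged then, once.
Trained networks look in a picture, given as the dict that the camera call returned (one of the last four; its "shot" number tells which), for a name from the list of things; names that differ only in an ending like _2 or _b are one class to them, and where a whole thing is asked for, a point or a joint stands for the part that bears it (a point fixed in the world has none). Each returns a list of dicts, best first, with "conf" (0 to 1); they miss things now and then, are a little off and sometimes report something else, mostly with a low value. They report only what shows in the picture. A call takes as long as a camera call. They do not tell look-alikes from the thing itself.
- bot.trace(query, picture): "region" (480x640 bool, what is visible of it).
- bot.spot_point(query, picture): "xyz" ([x, y, z] in m, in world coordinates, good to about 4 mm: a listed point, or the origin of a listed thing).
The state is a dict: "clock": time; "qpos": joint angles; "qd": joint speeds; "joint_efforts": joint torques, N m; "position": TCP position; "tool_rot": TCP orientation; "force": force on the tool from outside, world axes, zero at the start; "moment": the same for the moment, N m; "grip_width": finger opening in m; "finger_force": force on a finger pad.
Only numpy, scipy, OpenCV 4.12 (cv2) and the standard library are available. Lean on these libraries where they do the work, as an engineer would, in place of code of your own. Each camera call takes 0.05 s, during which the arm holds its last target. There are 200 camera calls.

## Task

Someone left the blue-capped amber vial standing in the top tray of the nested stack: stand it upright in a free bore of the white vial rack, all the way down, and let go of it. The trays cling to each other, so then take the top tray by the rim at one of its corners and peel it off, raising that corner first while the opposite corner still rests on the stack, and leave the next tray seated. Finish while holding the tray: keep it gripped, level and still, about 10 cm above the middle of the light pad, so that it can be checked for cracks, and do not disturb the other things.

Things in the scene. Friction and masses are not known exactly. Their poses are not given: they have to be found in the camera images.
- vial: Vial to clear away: amber glass, round body 22.5 mm in diameter up to 52 mm, blue cap 20 mm in diameter from 58 to 75 mm, 75 mm tall in all, about 45 g. Starts upright on the floor of the top tray, up to 28 mm (tray x) and 14 mm (tray y) from its centre. Origin: centre of its underside; z up through the cap.
- rack: White vial rack, fixed block 56 x 206 x 40 mm (own x, y, z). Four bores in a row along its y at -75, -25, 25, 75 mm, each 25 mm in diameter, 30 mm deep, small chamfer: a seated vial stands 45 mm out. Bores 0 (y -75) and 2 (y 25) hold other vials; 1 and 3 are free. Origin: centre of its underside on the bench. Place and yaw vary.
- rack_hole1 (a point): Centre of the mouth of free bore 1 of the rack, level with the rack's top (z up).
- rack_hole3 (a point): Centre of the mouth of free bore 3 (at the rack's end), level with the rack's top (z up).
- tray_top: Top tray of the stack: stiff white plastic, 140 x 100 mm (own x, y), 30 mm tall, about 45 g; its four corners are cut at 45 degrees (35 mm long outside, 28 mm inside). Rim 9 mm wide, 10 mm high, upright faces; its top is 30 mm above the origin. 13 mm below the rim's top a 5 mm ledge juts inwards. The floor's surface is 2.5 mm above the origin. Origin: centre of its underside, z up.
- corner0 (a point): Middle of the cut corner at +x +y of the top tray, on top of the rim, on the centre line of its 9 mm: 54.3 and 34.3 mm from the tray's centre, 30 mm above its origin. The rim's faces there look along the tray's 45-degree (+x +y) direction. Pinch across the rim, one finger inside, fingertips 4 to 12 mm below the rim's top: deeper would take the next tray too.
- corner1 (a point): The same for the corner at -x +y (faces along -x +y). The tray clings to the next one by four sprung snap nubs in its long sides, 30 mm from the middle, which hold about 2 N each and let go once parted by 3 mm: straight up takes about 7 N, raising one corner about 3 N.
- corner2 (a point): The same for the corner at -x -y, opposite corner0.
- corner3 (a point): The same for the corner at +x -y, opposite corner1.
- tray_next: The next tray, alike, nested 15 mm lower; the top tray's ledge, 15 mm above that tray's underside, rests on this one's rim, which leaves a 5 mm gap between the two rims. It clings about twice as hard to the tray below and must stay seated. Origin: centre of its underside.
- stack: Green stack holder, fixed, 150 x 110 mm, with the two lowest nested trays, which stay in it. Origin: centre of its underside on the bench. Seated, tray_next's origin is 36 mm and tray_top's 51 mm above it; the top tray's rim is 81 mm above the bench. Place and yaw vary.
- light_pad: LED light pad, fixed, 160 x 220 mm (own x, y), 8 mm thick, black frame with a glowing white face. Origin: centre of its underside on the bench; z up. Place and yaw vary; rack, stack and light pad may each stand at the left, in the middle or at the right.
- vial_b: Bystander: vial with a white cap, 75 mm tall, standing in bore 0 of the rack (rack frame y = -75 mm).
- vial_c: Bystander: vial with a white cap, 75 mm tall, standing in bore 2 of the rack (rack frame y = 25 mm).
- petri: Bystander: open glass Petri dish 90 mm in diameter, 14 mm high, on the bench. Origin: centre of its underside.
- tweezers: Bystander: steel tweezers 125 mm long, 8 mm high, lying on the bench. Origin: middle, underside.
- jar: Bystander: small jar, 48 mm in diameter, 55 mm tall, red lid. Origin: centre of its underside.
- tip_box: Bystander: blue pipette-tip box, 80 x 118 mm, 58 mm high. Origin: centre of its underside.
- syringe: Bystander: clear syringe 136 mm long, 20 mm high, lying on the bench. Origin: near its middle, underside.
Mind the look-alikes: they are no part of the job. Leave any pink look-alike of the stack alone.

How it is judged:
By the outcome, as a careful person would: the job done as asked, in the order asked, and still so for the second after the job is handed in, while the arm keeps its last pose, push and grip.
It also fails if it takes over 64 s, if anything falls off the work surface, if the arm or the gripper's body presses on something with over 40 N, if the wrist force passes 120 N, or if a joint passes its speed limit or range.

## Working session

There is one attempt and no reset: what is moved stays moved. The work goes in short steps, Python scripts to look and compute and a shell command to move; the robot and the scene stay as the last step left them, time stands still between calls to the robot, and variables do not carry over. Pictures are saved under pics/ and viewed, at most 10 in all, crops included, and the job is handed in when it is done.

```bash
mkdir -p pics; cat > h.py <<'E'
import numpy as np, cv2
from workcell import bot
from scipy.spatial.transform import Rotation as Ro
def shot(n,f=None):
    d=bot.grab_frame(n)
    if f: cv2.imwrite('pics/'+f,d['img'][:,:,::-1])
    return d
def proj(d,X):
    c=d['R']@np.array(X)+np.array(d['t']).ravel(); p=d['intrinsics']@c; return (p[:2]/p[2]).round(0)
def spots(d,names,k=3):
    for n in names:
        for r in bot.spot_point(n,d)[:k]: print(n,round(r['conf'],2),np.round(r['xyz'],4), proj(d,r['xyz']) if 'R' in d else '')
E
python3 - <<'E'
from h import *
a=shot('scene','s.png');b=shot('top','t.png')
for d in (a,b):
    print(d['intrinsics'][0],np.round(d['R'],2),d['t'])
    spots(d,['vial','rack','rack_hole1','rack_hole3','tray_top','corner0','corner1','corner2','corner3','light_pad','stack','vial_b','jar','tip_box','petri'])
print(bot.observe(),bot.tip_reach)
E
```

```text
[461.54653561   0.         324.45459055] [[ 0.25  0.97  0.01]
 [ 0.64 -0.16 -0.75]
 [-0.73  0.19 -0.66]] [-0.126578   -0.27536995  1.41363169]
vial 0.65 [0.5139 0.3472 0.0517] [470. 223.]
vial 0.65 [ 0.4855 -0.4053  0.0093] [137. 285.]
vial 0.6 [ 0.4766 -0.3018  0.006 ] [187. 275.]
rack 0.56 [ 0.4826 -0.3315  0.0018] [173. 280.]
rack_hole1 0.63 [ 0.4828 -0.3554  0.0386] [158. 270.]
rack_hole1 0.58 [ 7.70e-01 -2.09e-01  2.00e-04] [247. 383.]
rack_hole1 0.56 [ 0.4736 -0.2566  0.0427] [205. 258.]
rack_hole3 0.63 [ 0.4828 -0.3554  0.0386] [158. 270.]
rack_hole3 0.58 [ 7.70e-01 -2.09e-01  2.00e-04] [247. 383.]
rack_hole3 0.56 [ 0.4736 -0.2566  0.0427] [205. 258.]
corner0 0.95 [0.578  0.3637 0.0849] [495. 228.]
corner0 0.83 [0.4504 0.346  0.08  ] [460. 198.]
corner0 0.78 [0.5505 0.2997 0.0819] [462. 226.]
corner1 0.95 [0.578  0.3637 0.0849] [495. 228.]
corner1 0.83 [0.4504 0.346  0.08  ] [460. 198.]
corner1 0.78 [0.5505 0.2997 0.0819] [462. 226.]
corner2 0.95 [0.578  0.3637 0.0849] [495. 228.]
corner2 0.83 [0.4504 0.346  0.08  ] [460. 198.]
corner2 0.78 [0.5505 0.2997 0.0819] [462. 226.]
c
[... 2471 characters left out ...]

{'clock': 1.6, 'qpos': array([-1.37821522,  0.52138297, -0.03630277,  1.59950344,  0.02121119,
        1.02111194, -0.11277889]), 'qd': array([-0.00063097, -0.00048242, -0.00151694, -0.00028405, -0.00077134,
        0.00115083, -0.00116024]), 'joint_efforts': array([ 1.26106475e-03, -9.26855922e+01,  1.97908692e+00, -3.70228958e+01,
        1.80597760e-02,  2.21467802e-03,  4.53529924e-05]), 'position': array([0.16237667, 0.6035274 , 0.30390014]), 'tool_rot': array([-3.14157266e+00,  9.57737358e-06,  2.87879806e+00]), 'force': array([ 0.05605286,  0.29868209, -0.95411142]), 'moment': array([-0.00870794, -0.02264407,  0.01303047]), 'finger_force': 0.0, 'grip_width': 0.085421763383967} 0.0726
```

```bash
python3 -c "
import cv2,numpy as np
cv2.imwrite('pics/st.png',cv2.resize(np.hstack([cv2.imread('pics/s.png'),cv2.imread('pics/t.png')]),(800,300)))"
```

```text
(no output)
```

View pics/t.png

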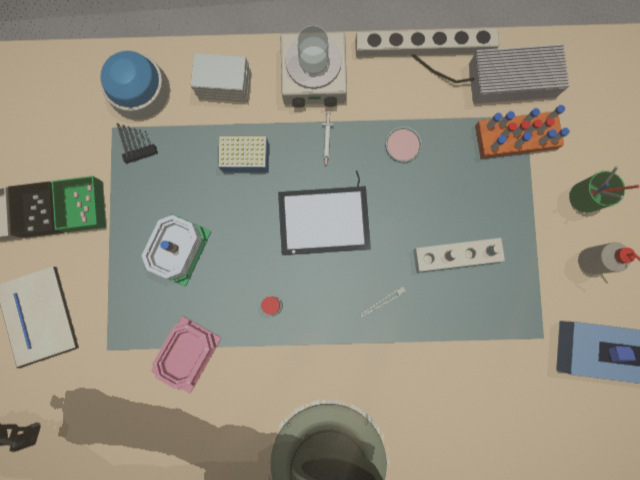

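View pics/s.png

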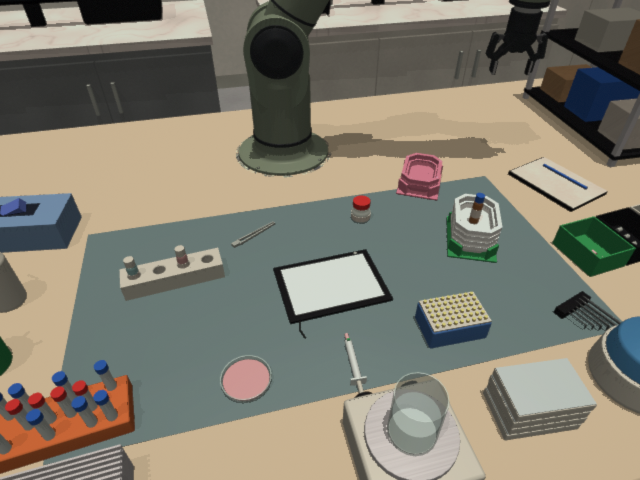

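The blue-capped vial stands in the white stack on the green holder (top view 166,245). The stand-ins to avoid are the pink stack (186,355), the white-capped vials in the rack (451,254 and 493,251) and the blue caps in the orange rack (about 520,130). Free bores are at 429,258 (hole 3, by the frame near the pad) and 471,253 (hole 1). I'm moving over the vial now and will take a close crop from there.

```bash
python3 -m jog '[[[-40,-15,3,0,0,0,1],[-40,-15,3,0,0,0,1],[-40,-15,3,0,0,0,1],[-40,-15,3,0,0,0,1],[-40,-15,3,0,0,0,1]]]' 40; python3 -m jog '[[[-40,-15,3,0,0,0,1],[-40,-15,3,0,0,0,1],[-40,-15,3,0,0,0,1],[-40,-15,3,0,0,0,1],[-40,-15,3,0,0,0,1]]]'; python3 -m jog '[[[0,0,0,0,0,0,1],[0,0,0,0,0,0,1]]]'
cat >> h.py <<'E'
def to(p,rpy=None):
    "shift (mm) in the tool axes and turn (rotvec) to a TCP pose"
    o=bot.observe(); R=Ro.from_euler('xyz',o['tool_rot'])
    print('pos',o['position'].round(4),'rot',o['tool_rot'].round(3),'F',np.round(o['force'],1),'w',round(o['grip_width'],4),'t',o['clock'])
    print('shift',(R.inv().apply(np.array(p)-o['position'])*1000).round(1))
    if rpy is not None: print('turn',(R.inv()*Ro.from_euler('xyz',rpy)).as_rotvec().round(3))
E
python3 - <<'E'
from h import *
to([.515,.350,.181])
a=shot('wrist','w1.png'); print(np.round(a['intrinsics'],1),np.round(a['tool_from_camera'],3))
spots(a,['vial','tray_top','corner0'],4)
E
```

```text
clock: 2.1
position: [0.3373, 0.478, 0.2889]
tool_rot: [3.141, 0.0, 2.879]
force: [0.5, 0.6, 0.6]
grip_width: 0.0851
finger_force: 0.0
clock: 2.6
position: [0.511, 0.3536, 0.2739]
tool_rot: [3.141, 0.0, 2.879]
force: [0.4, 0.5, -1.0]
grip_width: 0.0855
finger_force: 0.0
clock: 2.8
position: [0.5103, 0.3539, 0.2736]
tool_rot: [-3.141, -0.0, 2.877]
force: [-0.3, 0.2, 0.3]
grip_width: 0.0852
finger_force: 0.0
pos [0.5103 0.3539 0.2736] rot [-3.141 -0.     2.877] F [-0.3  0.2  0.3] w 0.0852 t 2.8
shift [-5.6 -2.6 92.6]
[[371.6   0.  323.9]
 [  0.  371.6 235.1]
 [  0.    0.    1. ]] [[-0.    -0.958 -0.288  0.072]
 [ 1.    -0.     0.     0.   ]
 [-0.    -0.288  0.958 -0.069]
 [ 0.     0.     0.     1.   ]]
vial 0.85 [0.5132 0.3509 0.0563] 
tray_top 0.69 [0.5186 0.3548 0.0535] 
corner0 0.79 [0.4777 0.4125 0.0824] 
corner0 0.77 [0.4514 0.3493 0.0841] 
corner0 0.71 [0.5786 0.3667 0.0794] 
corner0 0.67 [0.5515 0.3002 0.0793]
```

View pics/w1.png

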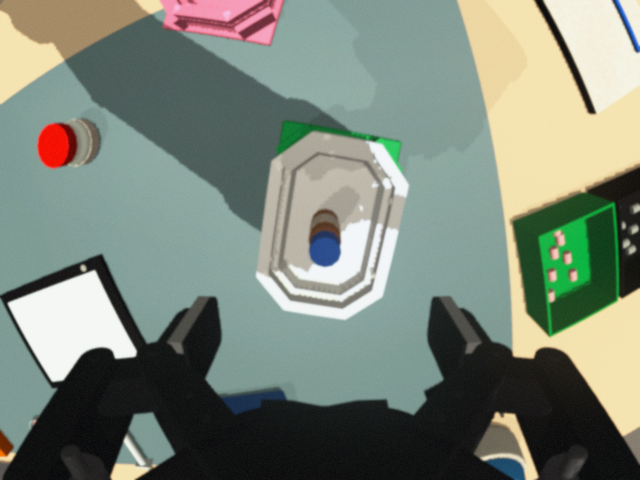

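The close view confirms it: blue cap at (325,250) in the white tray on the green holder, between the fingers. Descending and gripping the cap.

```bash
python3 -m jog '[[[-4,-1,18,0,0,0,1],[0,0,18,0,0,0,1],[0,0,18,0,0,0,1],[0,0,19,0,0,0,1],[0,0,19,0,0,0,1]]]' 30; python3 -m jog '[[[0,0,0,0,0,0,0.5],[0,0,0,0,0,0,0.1],[0,0,0,0,0,0,0],[0,0,0,0,0,0,0],[0,0,0,0,0,0,0]]]';python3 -m jog '[[[0,0,0,0,0,0,0],[0,0,0,0,0,0,0],[0,0,0,0,0,0,0],[0,0,0,0,0,0,0],[0,0,0,0,0,0,0]]]'; python3 -m jog '[[[0,0,-20,0,0,0,0],[0,0,-30,0,0,0,0],[0,0,-30,0,0,0,0],[0,0,-30,0,0,0,0],[0,0,0,0,0,0,0]]]'
python3 - <<'E'
from h import *
to([.473,-.2545,.29],[np.pi,0,1.676])
a=shot('wrist','w2.png')
E
```

```text
clock: 3.5
position: [0.5126, 0.3536, 0.1814]
tool_rot: [3.141, 0.0, 2.88]
force: [1.1, 0.2, 0.3]
grip_width: 0.0855
finger_force: 0.0
clock: 4.0
position: [0.5136, 0.3531, 0.1828]
tool_rot: [3.14, 0.001, 2.879]
force: [-1.1, -0.2, 6.2]
grip_width: 0.0186
finger_force: 29.1
clock: 4.5
position: [0.5136, 0.353, 0.1828]
tool_rot: [3.14, 0.001, 2.879]
force: [-0.3, 0.0, 7.4]
grip_width: 0.0189
finger_force: 29.1
clock: 5.0
position: [0.5144, 0.3534, 0.2962]
tool_rot: [3.137, 0.004, 2.878]
force: [-0.3, -0.2, -1.2]
grip_width: 0.0187
finger_force: 29.3
pos [0.5144 0.3534 0.2962] rot [3.137 0.004 2.878] F [-0.3 -0.2 -1.2] w 0.0187 t 5.0
shift [-118.1 -597.8    3.7]
turn [0.007 0.    1.202]
```

View pics/w2.png

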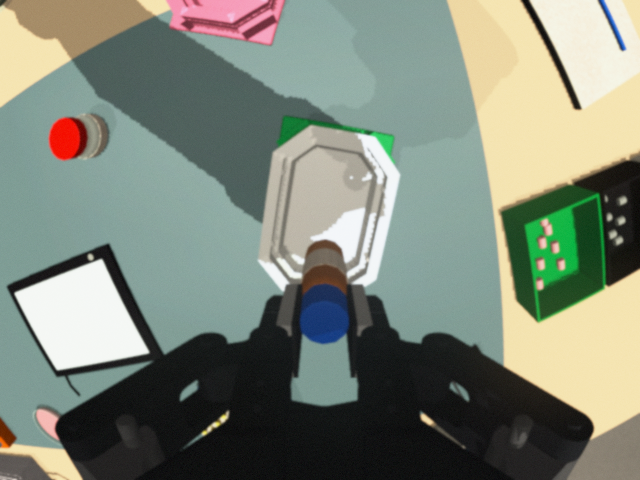

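The vial hangs straight in the jaws (cap at 325,312), and the tray is empty and undisturbed. Going to the rack.

```bash
python3 -m jog '[[[-8,-43,0,0,0,0,0],[-8,-43,0,0,0,0,0],[-8,-43,0,0,0,0,0],[-8,-43,0,0,0,0,0],[-8,-43,0,0,0,0,0]]]'; python3 -m jog '[[[-9,-43,0,0,0,0,0],[-9,-43,0,0,0,0,0],[-9,-43,0,0,0,0,0],[-9,-43,0,0,0,0,0],[-9,-43,0,0,0,0,0]]]'; python3 -m jog '[[[-9,-42,0,0,0,0,0],[-8,-42,0,0,0,0,0],[-8,-42,0,0,0,0,0],[-8,-41,0,0,0,0,0],[0,0,0,0,0,0.1,0]]]';python3 -m jog '[[[0,0,0,0,0,0.15,0],[0,0,0,0,0,0.15,0],[0,0,0,0,0,0.15,0],[0,0,0,0,0,0.15,0],[0,0,0,0,0,0.15,0]]]';python3 -m jog '[[[0,0,0,0,0,0.15,0],[0,0,0,0,0,0.15,0],[0,0,0,0,0,0.05,0],[0,0,0,0,0,0,0],[0,0,0,0,0,0,0]]]'
python3 - <<'E'
from h import *
to([.473,-.2545,.22],[np.pi,0,1.676])
a=shot('wrist','w3.png')
spots(a,['rack_hole3','rack_hole1','rack','vial'],4)
E
```

```text
clock: 5.55
position: [0.4953, 0.1329, 0.2912]
tool_rot: [-3.141, -0.001, 2.879]
force: [1.4, 0.2, -0.2]
grip_width: 0.0185
finger_force: 29.4
clock: 6.05
position: [0.4829, -0.0862, 0.2913]
tool_rot: [-3.141, -0.001, 2.879]
force: [0.5, -0.2, 0.5]
grip_width: 0.0188
finger_force: 29.4
clock: 6.55
position: [0.4701, -0.2599, 0.2912]
tool_rot: [-3.139, -0.001, 2.773]
force: [1.1, 0.7, -1.4]
grip_width: 0.0186
finger_force: 29.4
clock: 7.05
position: [0.4718, -0.2543, 0.2911]
tool_rot: [-3.141, -0.001, 2.022]
force: [0.2, -0.3, -1.2]
grip_width: 0.0185
finger_force: 29.4
clock: 7.55
position: [0.4719, -0.2543, 0.2914]
tool_rot: [-3.141, -0.0, 1.681]
force: [0.2, -0.2, -0.1]
grip_width: 0.0185
finger_force: 29.5
pos [ 0.4719 -0.2543  0.2914] rot [-3.141 -0.     1.681] F [ 0.2 -0.2 -0.1] w 0.0185 t 7.55
shift [-0.4  1.1 71.4]
turn [-0.001 -0.     0.005]
rack_hole3 0.84 [ 0.4708 -0.2557  0.0371] 
rack_hole1 0.84 [ 0.4708 -0.2557  0.0371] 
vial 0.73 [ 0.4722 -0.2544  0.162 ] 
vial 0.66 [ 0.4859 -0.4051  0.0114]
```

View pics/w3.png

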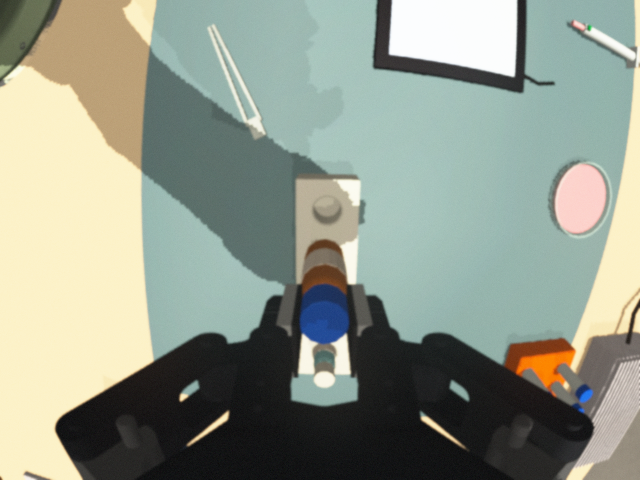

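```bash
python3 - <<'E'
import cv2
i=cv2.imread('pics/w3.png')[165:305,270:380]
cv2.imwrite('pics/c3.png',cv2.resize(i,None,fx=5,fy=4.2,interpolation=cv2.INTER_CUBIC)[:600])
E
```

```text
(no output)
```

View pics/c3.png

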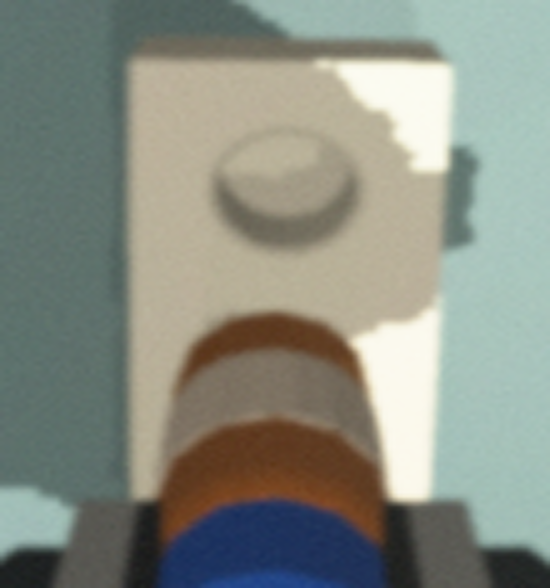

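```bash
cat >> h.py <<'E'
def wray(uv,z,d,o=None):
    "world point at height z seen at wrist pixel uv"
    o=o or bot.observe(); K=d['intrinsics']; q=np.array([(uv[0]-K[0,2])/K[0,0],(uv[1]-K[1,2])/K[1,1]]); r=np.linalg.norm(q)
    c=np.r_[q/r*np.sin(r),np.cos(r)]; T=np.array(d['tool_from_camera']); R=Ro.from_euler('xyz',o['tool_rot'])
    p=o['position']+R.apply(T[:3,3]); v=R.apply(T[:3,:3]@c); return p+v*(z-p[2])/v[2]
E
python3 - <<'E'
from h import *
d=shot('wrist'); X=wray((327,209.8),.04,d); print(X); to([*X[:2],.2])
# near/far rim check, bottom of vial far edge
print(wray((327,165+127/4.2),.04,d),wray((327,165+250/4.2),.04,d),wray((325,165+313/4.2),.162,d))
E
```

```text
[ 0.4759727  -0.25362464  0.04      ]
pos [ 0.472  -0.2545  0.2919] rot [-3.142 -0.     1.679] F [0.4 0.1 0.1] w 0.0187 t 7.85
shift [ 0.4  4.  91.9]
[ 0.47453221 -0.24059709  0.04      ] [ 0.4774584 -0.2670353  0.04     ] [ 0.47281334 -0.24321265  0.162     ]
```

```bash
python3 -m jog '[[[0,3,20,0,0,0,0],[0,0,20,0,0,0,0],[0,0,25,0,0,0,0],[0,0,0,0,0,0,0],[0,0,0,0,0,0,0]]]'
python3 - <<'E'
from h import *
to([.475,-.2540,.2])
d=shot('wrist'); i=d['img'][180:320,270:380,::-1]
cv2.imwrite('pics/c4.png',cv2.resize(i,None,fx=5,fy=4.2,interpolation=cv2.INTER_CUBIC)); cv2.imwrite('pics/w4.png',d['img'][:,:,::-1])
E
```

```text
clock: 8.35
position: [0.4751, -0.2543, 0.2273]
tool_rot: [-3.141, -0.0, 1.679]
force: [-0.1, -0.1, 0.4]
grip_width: 0.0185
finger_force: 29.5
pos [ 0.4751 -0.2543  0.2273] rot [-3.141 -0.     1.679] F [-0.1 -0.1  0.4] w 0.0185 t 8.35
shift [ 0.3 -0.  27.3]
```

View pics/c4.png

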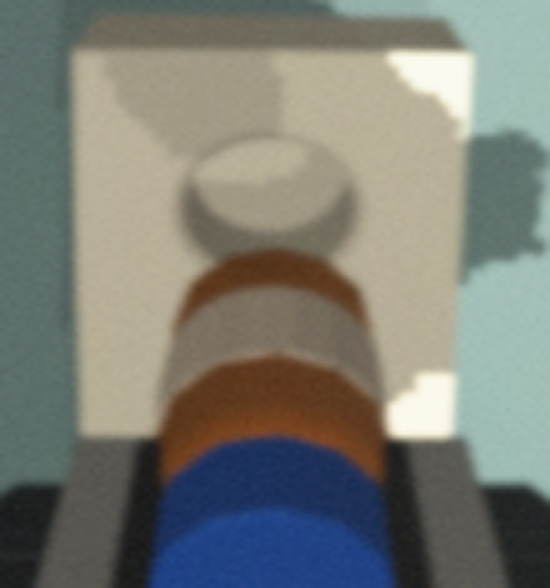

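```bash
python3 - <<'E'
from h import *
d=shot('wrist'); o=bot.observe()
R=Ro.from_euler('xyz',o['tool_rot']); f=lambda X:(R.inv().apply(X-o['position'])*1e3).round(1)
print('hole far',f(wray((323.7,211.7),.04,d)),'left',f(wray((306.4,226.4),.04,d)),'right',f(wray((341,226.4),.04,d)),'vial far',f(wray((324.6,180+250/4.2),.098,d)))
print('vial side', f(wray((306.4,180+310/4.2),.103,d)), f(wray((343.6,180+310/4.2),.103,d)))
E
```

```text
hole far [ 13.6   1.2 188.1] left [  2.7 -11.2 188.1] right [  2.7  13.6 188.1] vial far [ 11.1   1.8 130.1]
vial side [  4.3  -8.3 125.1] [  4.3  12.3 125.1]
```

```bash
python3 -m jog '[[[0.5,-0.7,18,0,0,0,0],[0,0,18,0,0,0,0],[0,0,18,0,0,0,0],[0,0,6,0,0,0,0],[0,0,4,0,0,0,0]]]'; python3 -m jog '[[[0,0,4,0,0,0,0],[0,0,0,0,0,0,0]]]'; python3 -m jog '[[[0,0,4,0,0,0,0],[0,0,0,0,0,0,0]]]'
```

```text
clock: 8.95
position: [0.4746, -0.2538, 0.1634]
tool_rot: [3.141, 0.0, 1.679]
force: [-0.1, -0.1, -0.2]
grip_width: 0.0186
finger_force: 29.5
clock: 9.15
position: [0.4745, -0.2537, 0.1592]
tool_rot: [3.141, 0.0, 1.679]
force: [-0.7, -1.0, 0.0]
grip_width: 0.0187
finger_force: 29.5
clock: 9.35
position: [0.4744, -0.2536, 0.1549]
tool_rot: [3.142, 0.0, 1.679]
force: [0.5, 1.0, -0.5]
grip_width: 0.0183
finger_force: 29.5
```

```bash
python3 -m jog '[[[0,0,5,0,0,0,0],[0,0,5,0,0,0,0],[0,0,0,0,0,0,0]]]'; python3 -m jog '[[[0,0,3,0,0,0,0],[0,0,2,0,0,0,0],[0,0,0,0,0,0,0]]]'; python3 -m jog '[[[0,0,1,0,0,0,0],[0,0,0,0,0,0,0]]]'
```

```text
clock: 9.65
position: [0.4741, -0.2536, 0.1442]
tool_rot: [-3.141, -0.0, 1.679]
force: [0.1, -0.9, -0.3]
grip_width: 0.0187
finger_force: 29.4
clock: 9.95
position: [0.4743, -0.2536, 0.1397]
tool_rot: [-3.141, -0.0, 1.679]
force: [-0.9, -0.7, -0.8]
grip_width: 0.0188
finger_force: 29.4
clock: 10.15
position: [0.4745, -0.2539, 0.1393]
tool_rot: [3.141, 0.0, 1.679]
force: [-2.4, 0.5, 6.9]
grip_width: 0.019
finger_force: 30.2
```

```bash
python3 -m jog '[[[0,0,-0.5,0,0,0,0.3],[0,0,0,0,0,0,0.6],[0,0,0,0,0,0,0.9],[0,0,0,0,0,0,0.9],[0,0,-10,0,0,0,0.9]]]';python3 -m jog '[[[0,0,-20,0,0,0,0.9],[0,0,-30,0,0,0,0.9],[0,0,-30,0,0,0,0.9],[0,0,-30,0,0,0,0.9]]]';  python3 -m jog '[[[40,11,0,0,0,0,0.1],[40,11,0,0,0,0,0.1],[40,11,0,0,0,0,0.1],[40,11,0,0,0,0,0.1],[40,11,0,0,0,0,0.1]]]';  python3 -m jog '[[[40,11,0,0,0,0,0.1],[40,11,0,0,0,0,0.1],[40,11,0,0,0,0,0.1],[40,11,0,0,0,0,0.1],[40,11,0,0,0,0,0.1]]]';  python3 -m jog '[[[40,11,0,0,0,0,0.1],[40,11,0,0,0,0,0.1],[40,11,0,0,0,0,0.1],[40,11,0,0,0,0,0.1],[40,11,0,0,0,0,0.1]]]'; python3 -m jog '[[[0,0,0,0,0,-0.12,0.1],[0,0,0,0,0,-0.11,0.1],[0,0,0,0,0,0,0.1]]]'
python3 - <<'E'
from h import *
to([.577,.364,.1456],[np.pi,0,1.91])
for n in('top','scene'):
    d=shot(n); spots(d,['vial','tray_top','corner0','tray_next','stack'],4)
d=shot('wrist','w5.png'); spots(d,['tray_top','corner0'],4)
E
```

```text
clock: 10.65
position: [0.4739, -0.2534, 0.1489]
tool_rot: [-3.14, -0.001, 1.679]
force: [0.3, -0.8, 0.0]
grip_width: 0.0768
finger_force: 0.0
clock: 11.05
position: [0.4741, -0.2537, 0.2613]
tool_rot: [3.142, 0.0, 1.678]
force: [-0.1, 0.0, 0.2]
grip_width: 0.0768
finger_force: 0.0
clock: 11.55
position: [0.5074, -0.0473, 0.2602]
tool_rot: [3.141, -0.0, 1.678]
force: [0.7, 0.1, -1.0]
grip_width: 0.0087
finger_force: 0.0
clock: 12.05
position: [0.5406, 0.1576, 0.2602]
tool_rot: [3.141, -0.0, 1.679]
force: [-0.4, 0.2, -0.4]
grip_width: 0.0087
finger_force: 0.0
clock: 12.55
position: [0.5736, 0.3623, 0.2603]
tool_rot: [3.141, 0.0, 1.679]
force: [-0.1, -0.2, -0.6]
grip_width: 0.0086
finger_force: 0.0
clock: 12.85
position: [0.5737, 0.3605, 0.26]
tool_rot: [3.141, 0.0, 1.911]
force: [-0.2, -0.5, 0.7]
grip_width: 0.0085
finger_force: 0.0
pos [0.5737 0.3605 0.26  ] rot [3.141 0.    1.911] F [-0.2 -0.5  0.7] w 0.0085 t 12.85
shift [  2.2   4.2 114.4]
turn [0.    0.    0.001]
vial 0.7 [ 0.4783 -0.3027  0.0108] [446. 257.]
vial 0.57 [ 0.4859 -0.4006  0.0081] [486. 253.]
vial 0.56 [ 7.515e-01  
[... 797 characters left out ...]
1 -0.3537  0.0355] [159. 272.]
corner0 0.96 [0.5783 0.3646 0.0803] [494. 230.]
corner0 0.7 [0.4789 0.4092 0.0805] [490. 201.]
corner0 0.64 [0.4511 0.3469 0.0795] [460. 198.]
corner0 0.56 [ 0.5797 -0.0079  0.0016] [330. 285.]
tray_next 0.83 [0.5163 0.3546 0.0344] [472. 229.]
tray_next 0.47 [0.5511 0.3022 0.0813] [463. 226.]
tray_next 0.37 [0.4504 0.347  0.0794] [460. 198.]
stack 0.88 [0.2614 0.3348 0.0014] [419. 183.]
stack 0.65 [ 0.5175  0.3502 -0.0027] [467. 242.]
stack 0.65 [0.4494 0.3466 0.079 ] [460. 198.]
tray_top 0.87 [0.5183 0.3572 0.054 ] 
corner0 0.93 [0.5826 0.3679 0.078 ] 
corner0 0.79 [0.5518 0.2991 0.0785] 
corner0 0.78 [0.4804 0.4107 0.0798] 
corner0 0.73 [0.4512 0.348  0.0839]
```

View pics/w5.png

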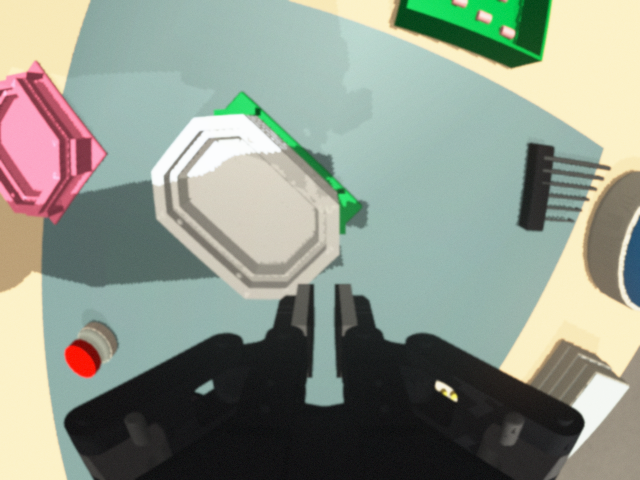

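```bash
python3 - <<'E'
from h import *
g=cv2.imread('pics/w5.png',0)
for v in(225,235,245): print(v,g[v,312:350])
d=shot('wrist'); to([.5777,.3646,.1535])
for uv in((340,212),(340,262),(340,237),(333,237)): print(uv,wray(uv,.081,d).round(4))
i=cv2.imread('pics/w5.png')[190:290,260:380]; cv2.imwrite('pics/c5.png',cv2.resize(i,None,fx=5,fy=5,interpolation=cv2.INTER_CUBIC))
E
```

```text
225 [209 204 192 170 152 148 171 195 206 208 206 199 193 188 193 202 207 205
 207 207 205 206 205 206 207 203 190 156 117 101  99  97 101 119 127 126
 120 117]
235 [183 167 154 146 143 147 167 193 204 206 206 203 201 197 198 204 204 204
 206 206 207 205 206 206 205 204 201 186 172 170 168 168 164 169 173 175
 175 177]
245 [150 158 173 186 194 197 195 192 185 178 179 171 165 162 179 198 204 208
 207 207 204 204 204 205 203 204 193 170 158 166 171 173 176 177 176 174
 178 176]
pos [0.5738 0.3606 0.2594] rot [3.142 0.    1.909] F [-0.3 -0.   0.4] w 0.0082 t 13.65
shift [  2.5   5.1 105.9]
(340, 212) [0.5803 0.3791 0.081 ]
(340, 262) [0.5928 0.3448 0.081 ]
(340, 237) [0.5864 0.3623 0.081 ]
(333, 237) [0.5818 0.3607 0.081 ]
```

View pics/c5.png

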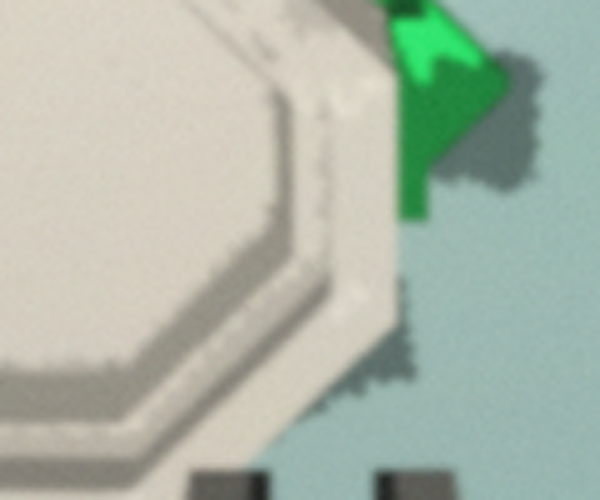

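```bash
python3 -m jog '[[[2.6,5.4,25,0,0,0,0],[0,0,25,0,0,0,0],[0,0,25,0,0,0,0],[0,0,20,0,0,0,0],[0,0,7,0,0,0,0]]]' 30; for k in 1 ; do python3 -m jog '[[[0,0,1,0,0,0,0],[0,0,1,0,0,0,0]]]'; python3 -m jog '[[[0,0,1,0,0,0,0],[0,0,0,0,0,0,0]]]' ; done
```

```text
clock: 14.15
position: [0.5773, 0.3645, 0.1553]
tool_rot: [-3.139, 0.001, 1.909]
force: [0.2, -0.3, 0.3]
grip_width: -0.0004
finger_force: 0.0
clock: 14.35
position: [0.5784, 0.365, 0.1563]
tool_rot: [3.14, -0.0, 1.909]
force: [1.1, 0.1, -0.7]
grip_width: -0.0001
finger_force: 0.0
clock: 14.55
position: [0.5782, 0.365, 0.1551]
tool_rot: [3.141, -0.0, 1.909]
force: [0.2, -0.1, -0.1]
grip_width: 0.0002
finger_force: 0.0
```

```bash
python3 -m jog '[[[0,0,1,0,0,0,0],[0,0,0,0,0,0,0]]]'; python3 -m jog '[[[0,0,1,0,0,0,0],[0,0,0,0,0,0,0]]]'
```

```text
clock: 14.75
position: [0.5781, 0.365, 0.1537]
tool_rot: [3.141, -0.0, 1.909]
force: [-0.2, 0.7, 2.1]
grip_width: -0.0
finger_force: 0.9
clock: 14.95
position: [0.5783, 0.3651, 0.1533]
tool_rot: [3.14, -0.0, 1.909]
force: [-2.4, -0.7, 11.3]
grip_width: -0.0005
finger_force: 5.4
```

```bash
python3 -m jog '[[[0,0,-15,0,0,0,0.35],[0,0,0,0,0,0,0.35],[0,0,0,0,0,0,0.35],[0,0,10,0,0,0,0.35],[0,0,12,0,0,0,0.35]]]' 40; python3 -m jog '[[[0,0,0,0,0,0,0.35],[0,0,0,0,0,0,0.12],[0,0,0,0,0,0,0],[0,0,0,0,0,0,0],[0,0,0,0,0,0,0]]]';python3 -m jog '[[[0,0,0,0,0,0,0],[0,0,0,0,0,0,0],[0,0,0,0,0,0,0]]]' 50
python3 - <<'E'
from h import *
to([.578,.365,.1457])
d=shot('wrist','w6.png'); spots(d,['tray_top','corner0','tray_next'])
E
```

```text
clock: 15.45
position: [0.5778, 0.3649, 0.1445]
tool_rot: [-3.142, -0.0, 1.909]
force: [0.1, -0.5, -0.3]
grip_width: 0.0298
finger_force: 0.0
clock: 15.95
position: [0.5781, 0.3649, 0.1456]
tool_rot: [3.141, -0.0, 1.909]
force: [-0.9, 0.4, -0.6]
grip_width: 0.0077
finger_force: 42.5
clock: 16.25
position: [0.578, 0.3649, 0.1455]
tool_rot: [3.141, 0.0, 1.909]
force: [0.6, 0.1, -0.7]
grip_width: 0.0072
finger_force: 51.4
pos [0.578  0.3649 0.1455] rot [3.141 0.    1.909] F [ 0.6  0.1 -0.7] w 0.0072 t 16.25
shift [ 0.1  0.  -0.2]
tray_top 0.83 [0.5168 0.3562 0.0523] 
corner0 0.76 [0.4794 0.4126 0.0832] 
corner0 0.65 [0.5485 0.3    0.0797] 
corner0 0.62 [0.5792 0.3633 0.0779]
```

```bash
python3 -m jog '[[[0,-1.2,-1.9,-0.015,0,0,0],[0,-1.2,-1.9,-0.015,0,0,0],[0,0,0,0,0,0,0]]]' ; python3 -m jog '[[[0,-1.2,-1.9,-0.015,0,0,0],[0,-1.2,-1.9,-0.015,0,0,0],[0,0,0,0,0,0,0]]]'
```

```text
clock: 16.75
position: [0.5752, 0.3639, 0.1494]
tool_rot: [3.111, 0.0, 1.909]
force: [-0.9, -1.2, -1.6]
grip_width: 0.0069
finger_force: 51.2
clock: 17.05
position: [0.5731, 0.3632, 0.1533]
tool_rot: [3.08, -0.0, 1.909]
force: [-0.2, -0.5, -1.2]
grip_width: 0.0071
finger_force: 51.3
```

```bash
python3 -m jog '[[[0,-1.6,-2.5,-0.02,0,0,0],[0,-1.6,-2.5,-0.02,0,0,0],[0,-1.6,-2.5,-0.02,0,0,0],[0,0,0,0,0,0,0]]]'; python3 - <<'E'
from h import *
to([.578,.365,.1457])
d=shot('scene'); spots(d,['tray_top','corner0','tray_next'])
X=cv2.resize(d['img'][160:280,410:570,::-1],None,fx=5,fy=5,interpolation=cv2.INTER_CUBIC); cv2.imwrite('pics/p.png',X)
E
```

```text
clock: 17.45
position: [0.568, 0.3615, 0.1606]
tool_rot: [3.02, -0.0, 1.909]
force: [0.5, 0.2, -0.3]
grip_width: 0.0072
finger_force: 51.3
pos [0.568  0.3615 0.1606] rot [ 3.02  -0.     1.909] F [ 0.5  0.2 -0.3] w 0.0072 t 17.45
shift [-0.1  8.7 16.1]
tray_top 0.57 [0.5152 0.3577 0.0588] [475. 220.]
tray_top 0.33 [0.4487 0.348  0.0784] [460. 198.]
corner0 0.94 [0.5753 0.3625 0.0964] [495. 223.]
corner0 0.75 [0.5436 0.3025 0.09  ] [462. 221.]
corner0 0.75 [ 0.4759 -0.2585  0.0104] [207. 270.]
tray_next 0.74 [0.5193 0.354  0.0373] [473. 229.]
tray_next 0.47 [0.372  0.1252 0.0038] [359. 217.]
```

View pics/p.png

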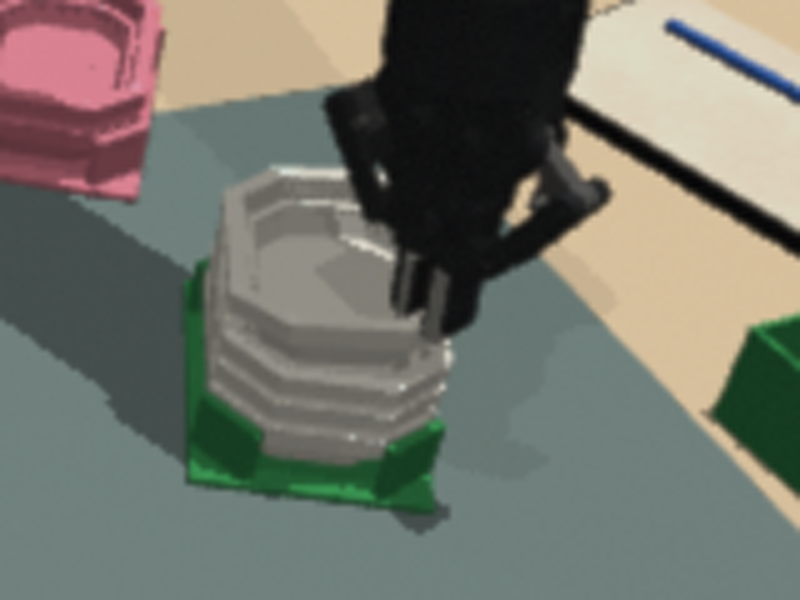

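The tray is tilted with its gripped corner raised; the far corner still rests on the stack (crop 240,190) and the tray below is seated. Lifting straight up now, then levelling.

```bash
python3 -m jog '[[[0,0.3,-2.5,0,0,0,0],[0,0.3,-2.5,0,0,0,0],[0,0.6,-5,0,0,0,0],[0,0,0,0,0,0,0]]]'; python3 -m jog '[[[0,1.2,-10,0,0,0,0],[0,2.4,-20,0,0,0,0],[0,3.6,-30,0,0,0,0],[0,3.6,-30,0,0,0,0]]]'; python3 -m jog '[[[0,0,0,0.03,0,0,0],[0,0,0,0.03,0,0,0],[0,0,0,0.03,0,0,0],[0,0,0,0.03,0,0,0],[0,0,0,0,0,0,0]]]'
python3 - <<'E'
from h import *
to([.578,.365,.1457])
for n in ('top','scene'):
    d=shot(n); spots(d,['tray_next','light_pad','tray_top'])
    t=bot.trace('light_pad',d)
    if t: 
        m=t[0]['region'].astype('uint8'); r=cv2.minAreaRect(cv2.findNonZero(m)); print(r)
E
```

```text
clock: 18.05
position: [0.5686, 0.3615, 0.1709]
tool_rot: [3.021, -0.0, 1.909]
force: [0.2, 0.2, -0.4]
grip_width: 0.0071
finger_force: 51.4
clock: 18.45
position: [0.568, 0.3612, 0.2622]
tool_rot: [3.022, 0.0, 1.909]
force: [-0.3, -0.3, -0.8]
grip_width: 0.0073
finger_force: 51.4
clock: 18.95
position: [0.5685, 0.3613, 0.2611]
tool_rot: [-3.141, 0.0, 1.908]
force: [-0.2, 0.2, -0.4]
grip_width: 0.0071
finger_force: 51.4
pos [0.5685 0.3613 0.2611] rot [-3.141  0.     1.908] F [-0.2  0.2 -0.4] w 0.0071 t 18.95
shift [  0.3  10.2 115.4]
tray_next 0.93 [0.5189 0.3604 0.0384] [172. 246.]
light_pad 0.8 [ 0.573  -0.0079  0.0035] [325. 222.]
tray_top 0.97 [0.5022 0.3563 0.167 ] [157. 247.]
((323.4825439453125, 220.71536254882812), (65.4488754272461, 90.42252349853516), 86.49646759033203)
tray_next 0.59 [0.5159 0.3542 0.0351] [472. 229.]
light_pad 0.69 [ 5.798e-01 -6.800e-03  1.000e-04] [330. 286.]
tray_top 0.93 [0.5056 0.3564 0.165 ] [483. 180.]
((330.21746826171875, 284.528076171875), (75.22527313232422, 104.76058959960938), 67.61986541748047)
```

```bash
python3 -m jog '[[[-15,-2,0,0,0,0,0],[-25,-4,0,0,0,0,0],[-30,-4,0,0,0,0,0],[-30,-4,0,0,0,0,0],[-30,-4,0,0,0,0,0]]]';python3 -m jog '[[[-30,-4,0,0,0,0,0],[-30,-4,0,0,0,0,0],[-30,-4,0,0,0,0,0],[-30,-4,0,0,0,0,0],[-30,-4,0,0,0,0,0]]]';python3 -m jog '[[[-30,-4,5,0,0,0,0],[-30,-4,10,0,0,0,0],[-20,-3,15,0,0,0,0],[-6,-2,15,0,0,0,0],[0,0,10,0,0,0,0]]]'; python3 -m jog '[[[0,0,3,0,0,0,0],[0,0,0,0,0,0,0],[0,0,0,0,0,0,0],[0,0,0,0,0,0,0],[0,0,0,0,0,0,0]]]'
python3 - <<'E'
from h import *
to([.6417,-.002,.2026])
for n in ('top','scene'):
    d=shot(n,'f_%s.png'%n); spots(d,['tray_next','tray_top','corner0','vial'],4)
E
```

```text
clock: 19.95
position: [0.5945, 0.2306, 0.2608]
tool_rot: [3.141, 0.0, 1.908]
force: [-0.1, -0.0, -0.7]
grip_width: 0.0074
finger_force: 51.4
clock: 20.45
position: [0.6251, 0.0823, 0.2608]
tool_rot: [3.142, 0.0, 1.908]
force: [1.0, 0.8, -0.7]
grip_width: 0.0068
finger_force: 51.4
clock: 20.95
position: [0.6408, -0.0022, 0.2045]
tool_rot: [-3.14, 0.0, 1.907]
force: [0.3, -0.2, -1.1]
grip_width: 0.0074
finger_force: 51.4
clock: 21.45
position: [0.6415, -0.0005, 0.2032]
tool_rot: [3.141, 0.0, 1.909]
force: [-0.5, 0.2, 0.1]
grip_width: 0.0074
finger_force: 51.4
pos [ 6.415e-01 -5.000e-04  2.032e-01] rot [3.141 0.    1.909] F [-0.5  0.2  0.1] w 0.0074 t 21.45
shift [-1.5 -0.3  0.6]
tray_next 0.92 [0.5197 0.3558 0.0384] [174. 246.]
corner0 0.45 [ 0.6098 -0.0638  0.1369] [350. 196.]
vial 0.7 [ 0.4912 -0.4034  0.0079] [487. 251.]
vial 0.59 [ 0.4792 -0.3055  0.0093] [447. 256.]
vial 0.48 [ 0.4777 -0.2523  0.009 ] [425. 258.]
tray_next 0.82 [0.5142 0.3571 0.0347] [473. 228.]
tray_top 0.88 [ 0.5789 -0.0059  0.1041] [331. 250.]
corner0 0.77 [ 0.6413 -0.0009  0.1412] [343. 256.]
corner0 0.73 [ 0.5121 -0.0189  0.1372] [317. 217.]
corner0 0.61 [ 0.6106 -0.0626  0.1379] [307. 252.]
corner0 0.5 [ 0.3735 -0.1425  0.0007] [254. 235.]
vial 0.67 [ 0.477  -0.3038  0.0087] [186. 274.]
vial 0.64 [ 0.487  -0.4064  0.0113] [136. 285.]
vial 0.58 [ 0.4768 -0.2581  0.0095] [207. 270.]
```

```bash
python3 -c "
from workcell import bot
print(bot.job_done())"
```

```text
the job is handed in; nothing more can be done
None
```

I handed the job in at about 21.5 s: the vial is down in bore 3 and released, and the top tray was peeled corner-first and is held still about 10 cm above the middle of the light pad. The next tray is still seated. I checked the end state with the detection networks and force readings only, because my ten picture views were used up; the tray corners read level to within about 4 mm.

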